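# Turn the model carrier until its flat rests on the stand's sprung bar

### The arm

A 6-joint arm with a two-finger parallel gripper is mounted at the origin on the work surface. World frame = base frame: x ahead of the robot, y to its left, z up, the work surface at z = 0. Lengths are in m, angles in rad, forces in N, time in s.
With the tool pointing down it reaches from about 0.275 to 1 m from the base axis. Payload 8.4 kg.
Tool frame: the origin (TCP) lies at the very end of the fingers, on their centre line; the grasp point (between the pads) lies env.grip_depth behind it (env.grip_depth is the distance from the TCP to the grasp point, in m); z points along the fingers, y is the line along which they close (so a half turn about z gives the same grasp; the last joint's range is limited). The gripper opens to 85 mm and grips with 20 to 120 N. Pads are 22 mm wide; open, the fingers measure 114 mm over their backs; the gripper's body (76 mm by 85 mm) begins 54 mm behind the grasp point. The pads swing forward as they close: fully open they stand 13 mm farther back than shut.
Start: joints at [-1.334, 0.353, 1.633, -0, 1.155, -0.002], TCP at [0.148, -0.607, 0.208] pointing down, gripper open.
Joint ranges: [-2.63, 2.63], [-0.92, 2.1], [0.06, 2.66], [-1.3, 4.44], [0, 2.69], [-3.02, 3.02]. Speed limits (rad/s): [2.22, 2.22, 2.79, 3.14, 3.14, 3.14].

### API

Orientations are given as [roll, pitch, yaw] about the fixed x, y, z axes, in that order (R = Rz(yaw) Ry(pitch) Rx(roll)).
In Python, from plant import env gives the robot as it stands. The module is installed in compiled form; this text tells all that it offers.
- The arm moves only by the tool arm_command, never from a script. Its argument "plan" is a list of rows, each a list of 4 numbers: the shift along the tool's x, y, z in m, then the turn about the tool's z in degrees. A call has 1 to 20 rows; each row is the pose to reach, as a shift and turn from the pose commanded when the call began, along the tool's axes at that moment; what a row does not reach only later rows make up. A row lasts 1/12 s, in which the tool goes at most 41.7 mm and 7.16 degrees, less where a joint would pass 70% of its speed; a pose out of reach is approached as far as the arm can. A call with a gripper value outside its range is refused whole. "claw" is the opening, from 0 (shut) to 1 (fully open), set as the call begins (left out, the last holds). The fingers move at their own pace and stop on an object; the grip force is fixed at half the most. Time passes only in rows, so rows that repeat a pose let the fingers close. It gives the time, the measured TCP pose, the force, the opening and the grip force at its end, in the units of the state.
- env.sense(): the state, without advancing time (a new reading comes with each control period).
- env.read_camera(name): name is "scene" or "side" or "wrist"; returns a dict with "image" (384x512x3 uint8, red, green, blue), "K" (3x3 intrinsics, pixels), "camera_from_world" (4x4, takes a point from world to camera coordinates). Camera axes: x right, y down, z forward; pixel columns grow to the right and rows downward; lengths in m; the calibration is good to about 2 mm. A picture is of the moment at which its call begins. There is no depth.
- env.finish_job(): hands the job in; it is judged then, once.
The state is a dict: "t": time; "joint_positions": joint angles; "joint_vel": joint speeds; "effort": joint torques, N m; "eef_pos": TCP position; "ee_rot": TCP orientation; "force": force on the tool from outside, world axes, zero at the start; "torque": the same for the moment, N m; "gripper_width": finger opening in m; "grip_force": force on a finger pad.
Only numpy, scipy, OpenCV 4.12 (cv2) and the standard library are available. Lean on these libraries where they do the work, as an engineer would, in place of code of your own. Each camera call takes 0.05 s, during which the arm holds its last target. There are 200 camera calls.

### The job

One of the two round metal model carriers has a flat cut into its edge; it sits on the stand that has the sprung alignment bar. Push the upright pin on that carrier round with a fingertip until its flat faces the bar and the bar has moved in and rests along the flat. Leave the carrier sitting on its stand, and do not turn or shift the other, fully round carrier.

Things in the scene. Friction and masses are not known exactly. Their poses are not given: they have to be found in the camera images.
- carrier: Aluminium disc, 130 mm wide, one 69 mm long flat on its edge 55 mm from centre; stone model of teeth on top (60 mm wide, 22 high); steel pin (14 mm wide, 30 tall) standing 53 mm from centre, opposite the flat. Origin: centre of its underside; disc top 24 mm and pin top 54 mm above (36 and 66 above the bench). x points square to the flat (pin at x = -53 mm), z up. 0.7 kg.
- index_stand: Fixed grey stand, 192 x 144 x 12 mm, with the bar at one end. The carrier sits loosely over a short spindle on it (1 mm play) and turns easily either way, with 1 to 4 N at the pin (push low), without coasting. Origin: on the bench under the carrier's centre. x points from there to the bar, square to its face. At the end carrier x and stand x agree.
- bar (a joint): Steel alignment bar, 86 mm long, 12 thick, top 2 mm below the disc's top; a spring of about 2 N slides it towards the carrier's centre. Value in m: 0 pushed fully back, about 0.001 resting on the round edge, about 0.011 along the flat. It needs no handling.
- round_one_pin (a point): Pin of the other carrier, to be left alone: the same disc, model and pin but fully round, without a flat, on a plain 144 x 144 mm stand without a bar. The point is on the pin's axis half-way up (51 mm above the bench), 53 mm from that disc's centre.
There are look-alikes about, which are no part of the job. What is shaped like the carrier but purple or turquoise is not meant.

How it is judged:
By the outcome, as a careful person would: the job done as asked, in the order asked, and still so for the second after the job is handed in, with the robot touching nothing.
It also fails if it takes over 38 s, if anything falls off the work surface, if the arm or the gripper's body presses on something with over 40 N, if the wrist force passes 120 N, or if a joint passes its speed limit or range.

## Working session

There is one attempt and no reset: what is moved stays moved. The work goes in short steps, Python scripts to look and compute and a tool call to move; the robot and the scene stay as the last step left them, time stands still between calls to the robot, and variables do not carry over. Pictures are saved under pics/ and viewed, at most 10 in all, crops included, and the job is handed in when it is done.

Besides the shell and the picture viewer there is one more tool, called after "Call:" as name(argument=value, ...) on one line, values as JSON. arm_command: Moves the arm, as the interface text tells. Its arguments: {"type":"object","properties":{"plan":{"type":"array"},"claw":{"type":"number"}},"required":["plan"]}

```bash
mkdir -p pics; cat > h.py <<'E'
import numpy as np,cv2
from plant import env
def look(n):
    r=env.read_camera(n); return r["image"],r["K"],r["camera_from_world"]
def save(n,im): cv2.imwrite(n,cv2.cvtColor(im,cv2.COLOR_RGB2BGR))
def ray(K,T,u,v,z):
    R=T[:3,:3];c=-R.T@T[:3,3];d=R.T@np.linalg.inv(K)@[u,v,1]
    return c+d*(z-c[2])/d[2]
def proj(K,T,p):
    q=K@(T[:3,:3]@np.array(p)+T[:3,3]);return q[:2]/q[2]
E
python3 - <<'E'
from h import *
s=env.sense();print(s["t"],s["eef_pos"],s["ee_rot"],env.grip_depth)
ims=[]
for n in("scene","side"):
    im,K,T=look(n);np.savez(n+"0.npz",im=im,K=K,T=T);save(f"pics/{n}0.png",im)
    print(n,-T[:3,:3].T@T[:3,3],T[:3,:3][2])
E
```

```text
0.0 [ 0.14771809 -0.606768    0.20726124] [-3.14019193e+00  1.68485804e-05  2.38840468e-01] 0.0187
scene [ 0.86455408 -0.57672033  0.50862014] [-0.44415474  0.73003083 -0.51940501]
side [0.22807986 0.67941557 0.52788073] [ 0.3072091  -0.77386881 -0.55384983]
```

View pics/scene0.png

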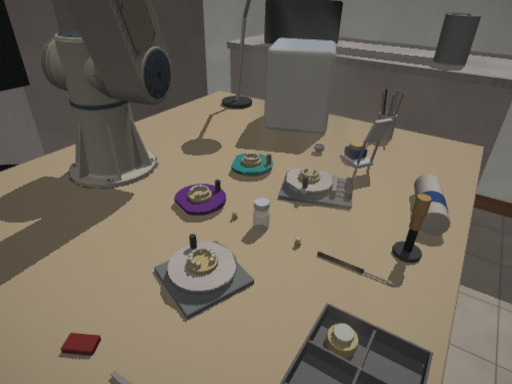

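View pics/side0.png

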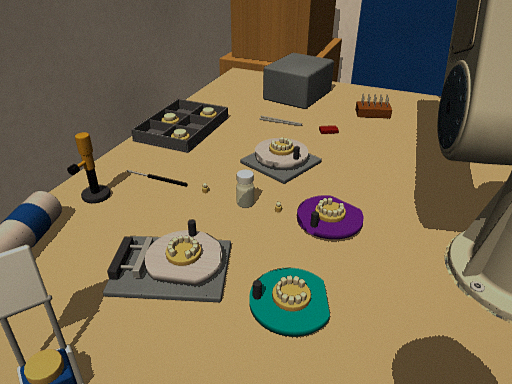

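Candidates for the carrier:
- Metal disc on the stand with the bar: side (184,255), scene (309,182). This is my choice.
- Fully round metal disc: side (281,155), scene (202,265).
- Purple: side (330,215). Turquoise: side (290,300).

I'll check the choice in one close crop.

```bash
python3 - <<'E'
from h import *
d=np.load("side0.npz");im,K,T=d["im"],d["K"],d["T"]
e=np.load("scene0.npz")
a=cv2.resize(im[205:305,100:240],None,fx=5,fy=5,interpolation=cv2.INTER_CUBIC)
save("pics/c1.png",a)
for nm,uv,z in[("pinTop",(192,222),.066),("stand c1",(124,236),.012),("c2",(231,237),.012),("c3",(222,298),.012),("c4",(106,292),.012),("roundctr",(281,150),.05),("roundpin",(296,153),.051)]:
    print(nm,ray(K,T,*uv,z).round(4))
for nm,uv,z in[("pinTop",(305,179),.066),("roundpin",(193,243),.051)]:
    print(nm,ray(e["K"],e["T"],*uv,z).round(4))
E
```

```text
pinTop [0.5555 0.1646 0.066 ]
stand c1 [0.6898 0.1912 0.012 ]
c2 [0.504  0.1167 0.012 ]
c3 [0.4534 0.2589 0.012 ]
c4 [0.6302 0.3186 0.012 ]
roundctr [ 0.5105 -0.1786  0.05  ]
roundpin [ 0.4728 -0.1765  0.051 ]
pinTop [0.5624 0.1514 0.066 ]
roundpin [ 0.4784 -0.1838  0.051 ]
```

View pics/c1.png

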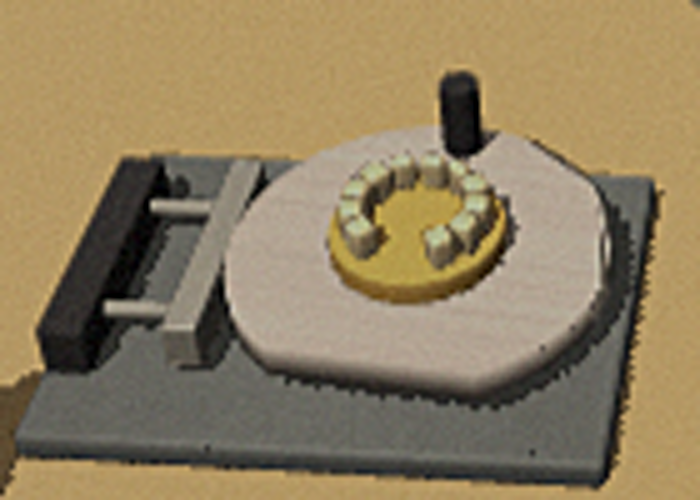

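The crop confirms the choice: bar at crop (200,260), pin at (460,110), and the flat at the bottom edge, around (260–475,380). The pin has to go about 80° clockwise seen from above. I'll move above it with the fingers shut and take a close look.

Call:
arm_command(plan=[[0.015, -0.016, 0, -2], [0.04, -0.043, 0, -6], [0.068, -0.072, 0, -11], [0.096, -0.102, 0, -16], [0.124, -0.132, 0, -21], [0.152, -0.162, 0, -26], [0.18, -0.191, 0, -31], [0.208, -0.221, 0, -36], [0.236, -0.251, 0, -41], [0.264, -0.281, 0, -46], [0.292, -0.31, 0, -51], [0.32, -0.34, 0, -56], [0.348, -0.37, 0, -61], [0.376, -0.4, 0, -66], [0.404, -0.43, 0, -71], [0.432, -0.459, 0, -76], [0.46, -0.489, 0, -81], [0.488, -0.519, 0, -86], [0.515, -0.55, 0, -90], [0.535, -0.57, 0, -90]], claw=0)

```text
t: 1.77
eef_pos: [0.5337, 0.0764, 0.2078]
ee_rot: [3.141, -0.001, 1.815]
force: [-0.0, -0.9, 0.3]
gripper_width: -0.0003
grip_force: 0.0
```

```bash
python3 - <<'E'
from h import *
s=env.sense();print(s["t"],s["eef_pos"],s["ee_rot"],s["joint_positions"],s["gripper_width"],s["force"])
im,K,T=look("wrist");np.savez("w1.npz",im=im,K=K,T=T);save("pics/w1.png",im)
print(-T[:3,:3].T@T[:3,3],T[:3,:3][2])
E
```

```text
1.7667 [0.53373502 0.07637766 0.20776885] [ 3.14132529e+00 -6.32299261e-04  1.81528204e+00] [ 1.38907373e-01  2.19993125e-01  1.81747762e+00  7.35687502e-04
  1.10392277e+00 -1.05909324e-01] -0.00027285351899879553 [-0.01658287 -0.88221426  0.29440424]
[0.51539811 0.15327661 0.37345806] [ 0.07395472 -0.29751402 -0.95184879]
```

View pics/w1.png

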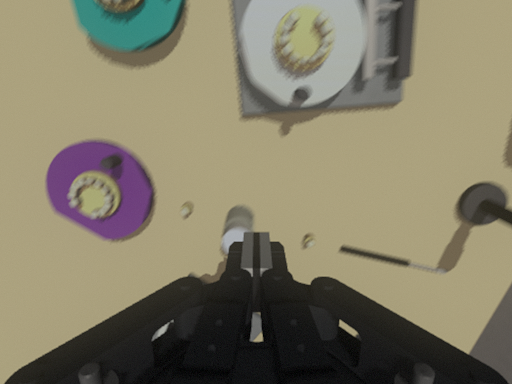

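The picture shows the stand at top right: pin at (301,95), disc centre at about (303,47), bar at (380,40), with the top cut off. I'll step nearer and measure there.

Call:
arm_command(plan=[[0.02, 0.02, 0, 0], [0.045, 0.045, 0, 0], [0.06, 0.06, 0, 0], [0.06, 0.06, 0, 0]])

```text
t: 2.15
eef_pos: [0.5787, 0.1488, 0.2076]
ee_rot: [3.14, -0.001, 1.812]
force: [-0.5, -0.4, -0.8]
gripper_width: 0.0001
grip_force: 0.0
```

```bash
python3 - <<'E'
from h import *
s=env.sense();print(s["t"],s["eef_pos"],s["ee_rot"])
im,K,T=look("wrist");np.savez("w2.npz",im=im,K=K,T=T);save("pics/w2.png",cv2.resize(im[60:240,130:430],None,fx=2.6,fy=2.6,interpolation=cv2.INTER_CUBIC))
print(proj(K,T,[.546,.213,.036]))
E
```

```text
2.15 [0.57867101 0.14878718 0.20758248] [ 3.14043873e+00 -9.39229165e-04  1.81151538e+00]
[240.387917   104.20971185]
```

View pics/w2.png

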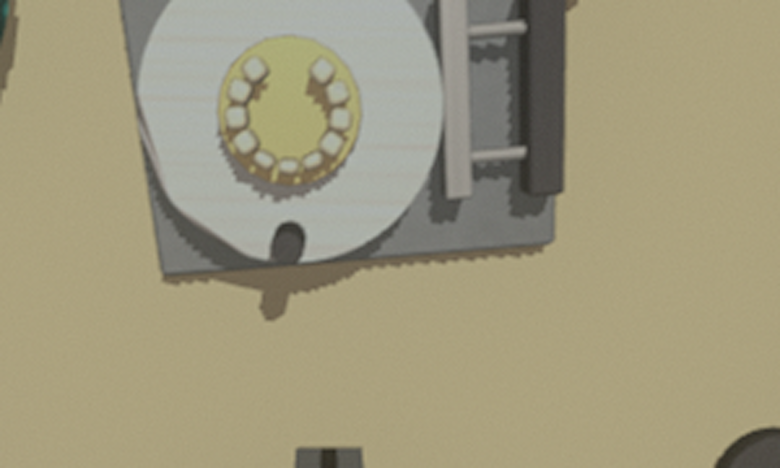

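The crop shows the whole near half of the disc: edge at crop x 138–443, pin at (289,242), bar face running (441,20)–(448,195), stand corners at (163,272) and (552,243).

```bash
cat > m.py <<'E'
from h import *
def pinpos(im,K,T,guess,r=22):
    u,v=proj(K,T,[*guess,.051]).astype(int)
    g=cv2.cvtColor(im,cv2.COLOR_RGB2GRAY).astype(int)
    m=(g<95).astype(np.uint8)
    n,l,st,c=cv2.connectedComponentsWithStats(m)
    ok=[i for i in range(1,n) if 30<st[i,4]<600]
    i=min(ok,key=lambda i:np.hypot(*(c[i]-[u,v])))
    return ray(K,T,*c[i],.051)[:2],st[i],c[i]
E
python3 - <<'E'
from m import *
d=np.load("w2.npz");im,K,T=d["im"],d["K"],d["T"]
hsv=cv2.cvtColor(im,cv2.COLOR_RGB2HSV)
m=((hsv[...,1]<45)&(hsv[...,2]>150)).astype(np.uint8)
m[:, 298:]=0
cs,_=cv2.findContours(m,cv2.RETR_EXTERNAL,cv2.CHAIN_APPROX_NONE)
c=max(cs,key=cv2.contourArea)[:,0]
P=np.array([ray(K,T,u+0.,v+0.,.036)[:2] for u,v in c])
# robust circle fit radius 65
from scipy.optimize import least_squares
f=least_squares(lambda q:np.hypot(*(P-q).T)-.0645,[.546,.213],loss="soft_l1",f_scale=.001)
print("centre",f.x, np.median(abs(f.fun)),len(P))
pp,st,cc=pinpos(im,K,T,(.556,.163));print("pin",pp,st,cc)
v=pp-f.x;print("r",np.hypot(*v),"ang",np.degrees(np.arctan2(v[1],v[0])))
q=lambda u,v,z:ray(K,T,130+u/2.6,60+v/2.6,z)[:2]
a,b=q(441,20,.034),q(448,195,.034);w=a-b;print("bar face",a,b,np.degrees(np.arctan2(w[1],w[0]))-90)
a,b=q(163,272,.012),q(552,243,.012);w=b-a;print("stand edge",a,b,np.hypot(*w),np.degrees(np.arctan2(w[1],w[0])))
a2=q(122,5,.012);w=a2-a;print(np.degrees(np.arctan2(w[1],w[0]))-90)
x=np.array([w[1],-w[0]]);x/=np.hypot(*x);print("centre from corner",a+.072*x+.072*np.array([-x[1],x[0]]))
# flat: edge radius by angle
r=np.hypot(*(P-f.x).T);A=np.degrees(np.arctan2(*(P-f.x).T[::-1]))
for k in range(-180,180,15):
    s=(A>=k)&(A<k+15)
    if s.any():print(k,(r[s].mean()*1e3).round(1),end="; ")
E
```

```text
centre [0.54659707 0.21508346] 0.0011671080985765914 360
pin [0.61566496 0.19932659] [295 111  13  35 191] [299.28795812 133.18324607]
r 0.07084245366778139 ang -12.851290675208412
bar face [0.59928276 0.26477948] [0.6225254  0.19678262] 18.87141801655416
stand edge [0.5028253  0.12643571] [0.68149651 0.18491881] 0.18799913194180276 18.124436500152992
18.59645983812125
centre from corner [0.54810519 0.21763731]
-180 63.6; -165 60.9; -150 62.7; -135 63.8; -120 61.9; -105 63.6; -90 54.5; -75 58.5; -60 64.2; -45 64.2; -30 64.2; -15 64.1; 0 62.3; 15 62.0; 30 63.8; 45 64.2; 60 63.6; 75 57.9; 90 54.5; 105 55.4; 120 60.1; 135 64.3; 150 64.4; 165 64.3;
```

Call:
arm_command(plan=[[0.01, 0.008, 0.01, 3], [0.017, 0.013, 0.035, 7], [0.017, 0.013, 0.065, 7], [0.017, 0.013, 0.095, 7], [0.017, 0.013, 0.12, 7], [0.017, 0.013, 0.14, 7], [0.017, 0.013, 0.155, 7], [0.017, 0.013, 0.164, 7], [0.017, 0.013, 0.164, 7]])

```text
t: 2.95
eef_pos: [0.5837, 0.1639, 0.0421]
ee_rot: [-3.138, 0.001, 1.687]
force: [-1.2, 0.2, 0.2]
gripper_width: 0.0001
grip_force: 0.0
```

```bash
python3 - <<'E'
from h import *
s=env.sense();p=np.array(s["eef_pos"]);yaw=s["ee_rot"][2];print(s["t"],p,s["ee_rot"],s["force"])
im,K,T=look("wrist");np.savez("w3.npz",im=im,K=K,T=T);save("pics/w3.png",cv2.resize(im,None,fx=1.5,fy=1.5))
C=np.array([.547,.216]);X=np.array([np.cos(yaw),np.sin(yaw)]);Y=np.array([X[1],-X[0]])
for th in np.arange(-83,-156,-4):
    a=np.radians(th);t=np.array([np.sin(a),-np.cos(a)])
    g=C+.054*np.array([np.cos(a),np.sin(a)])-t*.0215-p[:2]
    print([round(g@X,3),round(g@Y,3),0,round(np.degrees(yaw)-(th+180))],th)
E
```

```text
2.95 [0.58369097 0.16392254 0.04208469] [-3.13782856e+00  7.29437381e-04  1.68683908e+00] [-1.15981582  0.24920336  0.1600697 ]
[np.float64(0.002), np.float64(-0.009), 0, 0] -83
[np.float64(0.001), np.float64(-0.012), 0, 4] -87
[np.float64(-0.0), np.float64(-0.016), 0, 8] -91
[np.float64(-0.001), np.float64(-0.02), 0, 12] -95
[np.float64(-0.002), np.float64(-0.024), 0, 16] -99
[np.float64(-0.002), np.float64(-0.028), 0, 20] -103
[np.float64(-0.002), np.float64(-0.032), 0, 24] -107
[np.float64(-0.002), np.float64(-0.036), 0, 28] -111
[np.float64(-0.001), np.float64(-0.04), 0, 32] -115
[np.float64(-0.0), np.float64(-0.044), 0, 36] -119
[np.float64(0.001), np.float64(-0.048), 0, 40] -123
[np.float64(0.002), np.float64(-0.052), 0, 44] -127
[np.float64(0.004), np.float64(-0.056), 0, 48] -131
[np.float64(0.006), np.float64(-0.059), 0, 52] -135
[np.float64(0.008), np.float64(-0.063), 0, 56] -139
[np.float64(0.01), np.float64(-0.066), 0, 60] -143
[np.float64(0.013), np.float64(-0.069), 0, 64] -147
[np.float64(0.016), np.float64(-0.072), 0, 68] -151
[np.float64(0.019), np.float64(-0.075), 0, 72] -155
```

View pics/w3.png

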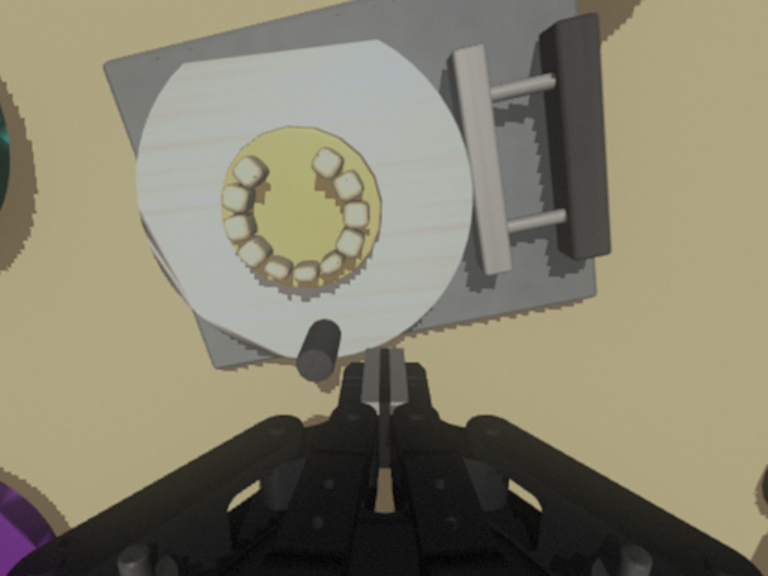

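The picture shows the pin at (320,350), the fingertip just to its right at (385,375), the flat at the top edge (185–380,50), and the bar at right on the round edge. I'll push round the arc, stopping short of the end.

Call:
arm_command(plan=[[0.002, -0.005, 0, 0], [0.002, -0.009, 0, 0], [0.001, -0.012, 0, 4], [0, -0.016, 0, 8], [-0.001, -0.02, 0, 12], [-0.002, -0.024, 0, 16], [-0.002, -0.028, 0, 20], [-0.002, -0.032, 0, 24], [-0.002, -0.036, 0, 28], [-0.001, -0.04, 0, 32], [0, -0.044, 0, 36], [0.001, -0.048, 0, 40], [0.002, -0.052, 0, 44], [0.004, -0.056, 0, 48], [0.006, -0.059, 0, 52], [0.008, -0.063, 0, 56], [0.01, -0.066, 0, 60], [0.013, -0.069, 0, 64], [0.013, -0.069, 0, 64]])

```text
t: 4.58
eef_pos: [0.5151, 0.1705, 0.045]
ee_rot: [3.141, -0.001, 0.568]
force: [-0.8, -0.9, 0.6]
gripper_width: -0.0003
grip_force: 0.0
```

```bash
python3 - <<'E'
from h import *
s=env.sense();p=np.array(s["eef_pos"]);yaw=s["ee_rot"][2];print(s["t"],p,s["ee_rot"],s["force"])
im,K,T=look("wrist");np.savez("w4.npz",im=im,K=K,T=T);save("pics/w4.png",cv2.resize(im,None,fx=1.5,fy=1.5))
C=np.array([.547,.216]);X=np.array([np.cos(yaw),np.sin(yaw)]);Y=np.array([X[1],-X[0]])
for th in np.arange(-147,-176,-2):
    a=np.radians(th);t=np.array([np.sin(a),-np.cos(a)])
    g=C+.054*np.array([np.cos(a),np.sin(a)])-t*.0215-p[:2]
    print([round(float(g@X),4),round(float(g@Y),4),0,round(np.degrees(yaw)-(th+180),1)],th)
E
```

```text
4.5833 [0.51506041 0.1704721  0.04501022] [ 3.14144622e+00 -1.05256907e-03  5.67757553e-01] [-0.79945452 -0.86330881  0.56888659]
[-0.0024, 0.0007, 0, np.float64(-0.5)] -147
[-0.0031, -0.0012, 0, np.float64(1.5)] -149
[-0.0038, -0.0031, 0, np.float64(3.5)] -151
[-0.0044, -0.005, 0, np.float64(5.5)] -153
[-0.0049, -0.007, 0, np.float64(7.5)] -155
[-0.0054, -0.0089, 0, np.float64(9.5)] -157
[-0.0058, -0.0109, 0, np.float64(11.5)] -159
[-0.0061, -0.0129, 0, np.float64(13.5)] -161
[-0.0064, -0.015, 0, np.float64(15.5)] -163
[-0.0066, -0.017, 0, np.float64(17.5)] -165
[-0.0067, -0.019, 0, np.float64(19.5)] -167
[-0.0067, -0.021, 0, np.float64(21.5)] -169
[-0.0067, -0.0231, 0, np.float64(23.5)] -171
[-0.0066, -0.0251, 0, np.float64(25.5)] -173
[-0.0064, -0.0271, 0, np.float64(27.5)] -175
```

View pics/w4.png

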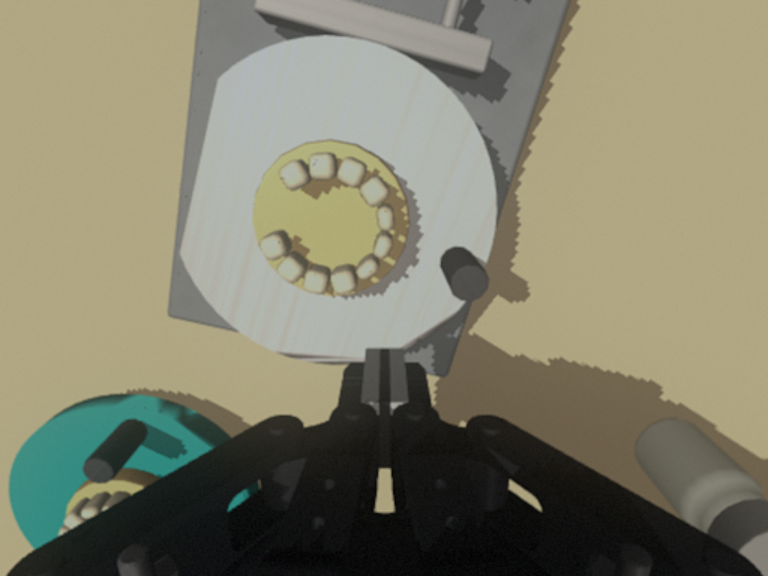

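The finger went past without turning the disc: pin still at (463,275), flat still at left. I'll check where the fingertip really was relative to the pin.

```bash
python3 - <<'E'
from m import *
for f,tcp,pb,pt in(("w3.npz",(.5837,.1639,.0421),(324,333),(318,363)),("w4.npz",(.5151,.1705,.045),(459,263),(470,282))):
    d=np.load(f);K,T=d["K"],d["T"]
    print("tcp px*1.5",proj(K,T,tcp)*1.5,"tip front edge (385,350) at z=.043:",ray(K,T,385/1.5,350/1.5,.043))
    for q,z in((pb,.04),(pt,.066)):print(ray(K,T,q[0]/1.5,q[1]/1.5,z))
    c=[.547,.216]
    for an in(-83,):
        for z in(.036,.066):print("exp pin",z,proj(K,T,[c[0]+.053*np.cos(np.radians(an)),c[1]+.053*np.sin(np.radians(an)),z])*1.5)
E
```

```text
tcp px*1.5 [382.36611735 344.19738776] tip front edge (385,350) at z=.043: [0.5850431  0.16183534 0.043     ]
[0.55908102 0.16512332 0.04      ]
[0.56041555 0.16518467 0.066     ]
exp pin 0.036 [311.79175193 331.40173506]
exp pin 0.066 [298.41111423 365.37493815]
tcp px*1.5 [384.46799923 344.71900551] tip front edge (385,350) at z=.043: [0.51235338 0.16847767 0.043     ]
[0.55962735 0.16335916 0.04      ]
[0.5595292  0.16382242 0.066     ]
exp pin 0.036 [448.69573277 272.59654175]
exp pin 0.066 [460.76953028 296.60374306]
```

The pin is at (0.5595,0.164) and hasn't moved. The fingertip must be riding higher than the TCP reading suggests, so I'll check from both fixed cameras in one composite.

```bash
python3 - <<'E'
from h import *
s=env.sense();p=s["eef_pos"];print(p,s["ee_rot"])
out=[]
for n in("side","scene"):
    im,K,T=look(n);np.savez(n+"1.npz",im=im,K=K,T=T)
    u,v=proj(K,T,p).astype(int);x0,y0=u-50,v-75;print(n,u,v,x0,y0,T[:3,:3].T@-T[:3,3])
    im=im.copy()
    for z in (p[2],):
        q=tuple(proj(K,T,p).round().astype(int));cv2.circle(im,q,1,(255,0,0),-1)
    out.append(cv2.resize(im[y0:y0+120,x0:x0+100],None,fx=4,fy=4,interpolation=cv2.INTER_CUBIC))
save("pics/tip.png",np.hstack(out))
E
```

```text
[0.5154754  0.17035471 0.04497618] [ 3.14126556e+00 -1.29088538e-03  5.72090822e-01]
side 211 238 161 163 [0.22807986 0.67941557 0.52788073]
scene 291 177 241 102 [ 0.86455408 -0.57672033  0.50862014]
```

View pics/tip.png

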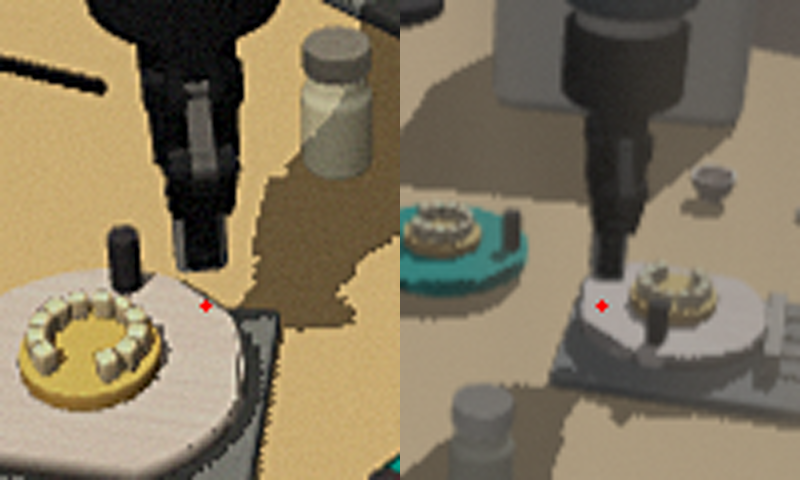

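The picture shows the tip end at side crop (203,268) and scene crop (608,275), clearly above the red reported TCP at (206,306) and (601,306). I'll triangulate the real tip.

```bash
python3 - <<'E'
from h import *
p=np.array([.5155,.1704,.045])
d=np.load("side1.npz");e=np.load("scene1.npz");w=np.load("w4.npz")
P=[x["K"]@x["T"][:3] for x in(d,e)]
a=np.array([161+203/4,163+268/4]);b=np.array([241+208/4,102+275/4])
X=cv2.triangulatePoints(P[0],P[1],a,b);X=(X[:3]/X[3]).ravel();print(X,X-p)
for z in(.06,.065,.07):print(z,ray(d["K"],d["T"],*a,z),ray(e["K"],e["T"],*b,z),ray(w["K"],w["T"],385/1.5,350/1.5,z))
# pin again from side/scene
print("pin top",ray(d["K"],d["T"],161+123/4,163+233/4,.066),ray(e["K"],e["T"],241+257/4,102+297/4,.066))
E
```

```text
[0.51473772 0.17203547 0.06617302] [-0.00076228  0.00163547  0.02117302]
0.06 [0.51710125 0.16466964 0.06      ] [0.51187651 0.1837568  0.06      ] [0.51940071 0.17302997 0.06      ]
0.065 [0.51401262 0.17017046 0.065     ] [0.51580721 0.17528106 0.065     ] [0.52147345 0.17436888 0.065     ]
0.07 [0.510924   0.17567128 0.07      ] [0.5197379  0.16680533 0.07      ] [0.52354619 0.1757078  0.07      ]
pin top [0.55699569 0.16289039 0.066     ] [0.55667044 0.16489225 0.066     ]
```

The real tip is about 21 mm above the reported TCP, with xy agreeing. I'll lift, go back over to the far side of the pin, and descend lower this time, with the last rows slow.

Call:
arm_command(plan=[[0, 0, -0.015, 0], [0, 0, -0.03, 0], [0.006, 0.004, -0.03, -7], [0.013, 0.008, -0.03, -14], [0.02, 0.012, -0.03, -21], [0.027, 0.017, -0.03, -28], [0.034, 0.021, -0.03, -35], [0.041, 0.026, -0.03, -42], [0.048, 0.03, -0.03, -49], [0.055, 0.035, -0.03, -56], [0.063, 0.04, -0.03, -63], [0.063, 0.04, -0.03, -69], [0.063, 0.04, -0.015, -69], [0.063, 0.04, 0, -69], [0.063, 0.04, 0.01, -69], [0.063, 0.04, 0.016, -69], [0.063, 0.04, 0.02, -69], [0.063, 0.04, 0.022, -69], [0.063, 0.04, 0.022, -69]])

```text
t: 6.32
eef_pos: [0.5902, 0.1704, 0.0219]
ee_rot: [-3.141, 0.0, 1.775]
force: [-0.0, 0.1, 0.8]
gripper_width: -0.0
grip_force: 0.0
```

```bash
cat > arc.py <<'E'
from h import *
import sys
a0,a1,st,off=map(float,sys.argv[1:5])
s=env.sense();p=np.array(s["eef_pos"]);yaw=s["ee_rot"][2];print(s["t"],p,s["ee_rot"],s["force"],s["torque"])
C=np.array([.547,.2165]);X=np.array([np.cos(yaw),np.sin(yaw)]);Y=np.array([X[1],-X[0]])
for th in np.arange(a0,a1,st):
    a=np.radians(th);t=np.array([np.sin(a),-np.cos(a)])
    g=C+.053*np.array([np.cos(a),np.sin(a)])-t*off-p[:2]
    print([round(float(g@X),4),round(float(g@Y),4),0,round(float(np.degrees(yaw)-(th+180)),1)],th)
E
python3 arc.py -78.5 -170 -4 .018
```

```text
6.3167 [0.59016007 0.1704317  0.02191415] [-3.14148106e+00  1.23379047e-05  1.77503020e+00] [-0.0219506   0.14560416  0.79165568] [ 0.01470172  0.0184147  -0.02010596]
[0.0008, -0.0151, 0, 0.2] -78.5
[-0.0003, -0.0189, 0, 4.2] -82.5
[-0.0012, -0.0227, 0, 8.2] -86.5
[-0.0017, -0.0265, 0, 12.2] -90.5
[-0.0021, -0.0304, 0, 16.2] -94.5
[-0.0021, -0.0343, 0, 20.2] -98.5
[-0.0019, -0.0382, 0, 24.2] -102.5
[-0.0014, -0.0421, 0, 28.2] -106.5
[-0.0006, -0.0459, 0, 32.2] -110.5
[0.0005, -0.0497, 0, 36.2] -114.5
[0.0018, -0.0534, 0, 40.2] -118.5
[0.0033, -0.057, 0, 44.2] -122.5
[0.0051, -0.0604, 0, 48.2] -126.5
[0.0072, -0.0638, 0, 52.2] -130.5
[0.0094, -0.0669, 0, 56.2] -134.5
[0.0119, -0.07, 0, 60.2] -138.5
[0.0146, -0.0728, 0, 64.2] -142.5
[0.0175, -0.0754, 0, 68.2] -146.5
[0.0205, -0.0779, 0, 72.2] -150.5
[0.0237, -0.0801, 0, 76.2] -154.5
[0.0271, -0.0821, 0, 80.2] -158.5
[0.0306, -0.0838, 0, 84.2] -162.5
[0.0342, -0.0853, 0, 88.2] -166.5
```

Down without contact, force about 0. First a short push to check that the pin is met.

Call:
arm_command(plan=[[0.001, -0.004, 0, 0], [0.001, -0.008, 0, 0], [0.001, -0.012, 0, 0], [0.001, -0.015, 0, 0], [0, -0.019, 0, 4], [-0.001, -0.023, 0, 8], [-0.0015, -0.0265, 0, 12], [-0.002, -0.03, 0, 16], [-0.002, -0.034, 0, 20], [-0.002, -0.038, 0, 24], [-0.0015, -0.042, 0, 28]])

```text
t: 7.23
eef_pos: [0.5498, 0.1603, 0.0225]
ee_rot: [3.14, -0.001, 1.283]
force: [2.4, -1.1, -0.6]
gripper_width: 0.0002
grip_force: 1.4
```

```bash
cat > ang.py <<'E'
from h import *
# flat/pin angle from disc contour seen by the wrist camera
im,K,T=look("wrist");np.savez("wl.npz",im=im,K=K,T=T)
C=np.array([.547,.2165])
g=cv2.cvtColor(im,cv2.COLOR_RGB2GRAY)
# sample ring at pin base (z=.042) : dark run = pin
A=np.arange(-200,-60,.5);v=[]
for a in A:
    r=np.radians(a);u=proj(K,T,[C[0]+.053*np.cos(r),C[1]+.053*np.sin(r),.040]);v.append(int(g[int(round(u[1])),int(round(u[0]))]) if 0<=u[0]<511 and 0<=u[1]<383 else -1)
v=np.array(v);i=np.flatnonzero((v>=0)&(v<100))
runs=np.split(i,np.flatnonzero(np.diff(i)>1)+1)
print("dark runs on ring:",[(A[r[0]],A[r[-1]]) for r in runs if len(r)])
hsv=cv2.cvtColor(im,cv2.COLOR_RGB2HSV);m=((hsv[...,1]<50)&(hsv[...,2]>140))
B=np.arange(0,180,3);o=[]
for a in B:
    r=np.radians(a);R=np.arange(.045,.068,.0005);k=0
    for rr in R:
        u=np.round(proj(K,T,[C[0]+rr*np.cos(r),C[1]+rr*np.sin(r),.036])).astype(int)
        if not(0<=u[0]<512 and 0<=u[1]<384 and m[u[1],u[0]]):break
        k=rr
    o.append(k*1e3)
print("edge r:",dict(zip(B.tolist(),np.round(o,1))))
E
python3 ang.py; python3 arc.py -106.5 -170 -4 .018
```

```text
dark runs on ring: [(np.float64(-115.0), np.float64(-95.0)), (np.float64(-93.5), np.float64(-77.5))]
edge r: {0: np.float64(63.5), 3: np.float64(64.0), 6: np.float64(63.5), 9: np.float64(63.5), 12: np.float64(63.5), 15: np.float64(63.5), 18: np.float64(64.0), 21: np.float64(63.5), 24: np.float64(63.5), 27: np.float64(63.0), 30: np.float64(63.5), 33: np.float64(63.5), 36: np.float64(63.5), 39: np.float64(63.5), 42: np.float64(62.5), 45: np.float64(60.5), 48: np.float64(59.5), 51: np.float64(58.0), 54: np.float64(57.0), 57: np.float64(56.0), 60: np.float64(55.0), 63: np.float64(54.5), 66: np.float64(54.0), 69: np.float64(54.0), 72: np.float64(53.5), 75: np.float64(53.5), 78: np.float64(54.0), 81: np.float64(54.5), 84: np.float64(55.0), 87: np.float64(55.5), 90: np.float64(56.5), 93: np.float64(57.5), 96: np.float64(58.5), 99: np.float64(60.0), 102: np.float64(62.0), 105: np.float64(64.0), 108: np.float64(64.5), 111: np.float64(64.5), 114: np.float64(64.5), 117: np.float64(64.5), 120: np.float64(64.5), 123: np.float64(65.0), 126: np.float64(65.0), 129: np.float64(65.0), 132: np.float64(
[... 364 characters left out ...]
882639 0.16026094 0.02234754] [ 3.14088805e+00 -3.02051136e-04  1.27768949e+00] [ 1.78021613 -0.01076678  0.50365429] [-0.02241386 -0.26325196  0.05266169]
[0.0004, 0.0003, 0, -0.3] -106.5
[-0.0007, -0.0035, 0, 3.7] -110.5
[-0.0016, -0.0073, 0, 7.7] -114.5
[-0.0022, -0.0111, 0, 11.7] -118.5
[-0.0026, -0.015, 0, 15.7] -122.5
[-0.0027, -0.0189, 0, 19.7] -126.5
[-0.0025, -0.0228, 0, 23.7] -130.5
[-0.002, -0.0267, 0, 27.7] -134.5
[-0.0012, -0.0305, 0, 31.7] -138.5
[-0.0002, -0.0343, 0, 35.7] -142.5
[0.001, -0.038, 0, 39.7] -146.5
[0.0026, -0.0416, 0, 43.7] -150.5
[0.0043, -0.0451, 0, 47.7] -154.5
[0.0063, -0.0484, 0, 51.7] -158.5
[0.0086, -0.0516, 0, 55.7] -162.5
[0.011, -0.0547, 0, 59.7] -166.5
```

The pin is moving: flat now at about 74°, force 2–3 N, and the 18 mm offset fits. I'll continue to about −156°.

Call:
arm_command(plan=[[-0.0005, -0.0035, 0, 4], [-0.0015, -0.007, 0, 8], [-0.002, -0.011, 0, 12], [-0.0025, -0.015, 0, 16], [-0.0025, -0.019, 0, 20], [-0.0025, -0.023, 0, 24], [-0.002, -0.0265, 0, 28], [-0.001, -0.0305, 0, 32], [0, -0.034, 0, 36], [0.001, -0.038, 0, 40], [0.0025, -0.0415, 0, 44], [0.0035, -0.0435, 0, 46], [0.0045, -0.045, 0, 48], [0.005, -0.046, 0, 49], [0.005, -0.046, 0, 49]])

```text
t: 8.53
eef_pos: [0.5065, 0.1783, 0.0222]
ee_rot: [3.142, -0.0, 0.432]
force: [0.7, -0.1, 0.4]
gripper_width: -0.0
grip_force: 0.3
```

```bash
python3 ang.py; python3 arc.py -154 -166 -1 .018
```

```text
dark runs on ring: [(np.float64(-165.5), np.float64(-128.0))]
edge r: {0: np.float64(58.5), 3: np.float64(57.0), 6: np.float64(56.5), 9: np.float64(55.5), 12: np.float64(55.5), 15: np.float64(54.5), 18: np.float64(54.5), 21: np.float64(54.5), 24: np.float64(54.5), 27: np.float64(55.0), 30: np.float64(55.0), 33: np.float64(55.5), 36: np.float64(56.5), 39: np.float64(57.0), 42: np.float64(58.0), 45: np.float64(59.5), 48: np.float64(61.0), 51: np.float64(62.5), 54: np.float64(64.5), 57: np.float64(64.5), 60: np.float64(64.5), 63: np.float64(64.5), 66: np.float64(64.5), 69: np.float64(64.5), 72: np.float64(64.5), 75: np.float64(64.5), 78: np.float64(64.5), 81: np.float64(64.5), 84: np.float64(64.5), 87: np.float64(64.5), 90: np.float64(65.0), 93: np.float64(64.5), 96: np.float64(65.0), 99: np.float64(64.5), 102: np.float64(64.5), 105: np.float64(64.5), 108: np.float64(64.5), 111: np.float64(63.5), 114: np.float64(63.0), 117: np.float64(62.0), 120: np.float64(61.5), 123: np.float64(61.0), 126: np.float64(63.5), 129: np.float64(63.0), 132: np.float64(63.0), 135: np.float64(63.5), 138: np.f
[... 185 characters left out ...]
oat64(62.5), 165: np.float64(62.0), 168: np.float64(62.5), 171: np.float64(62.0), 174: np.float64(63.0), 177: np.float64(63.0)}
8.5833 [0.50648225 0.17823219 0.0221704 ] [-3.14155547e+00 -1.46238517e-04  4.32456959e-01] [ 0.18032828 -1.06516977  0.28983926] [-0.07978703 -0.03836346  0.01171261]
[0.0002, 0.0014, 0, -1.2] -154.0
[-0.0001, 0.0004, 0, -0.2] -155.0
[-0.0004, -0.0005, 0, 0.8] -156.0
[-0.0007, -0.0014, 0, 1.8] -157.0
[-0.001, -0.0024, 0, 2.8] -158.0
[-0.0012, -0.0033, 0, 3.8] -159.0
[-0.0015, -0.0042, 0, 4.8] -160.0
[-0.0017, -0.0052, 0, 5.8] -161.0
[-0.0019, -0.0061, 0, 6.8] -162.0
[-0.0021, -0.0071, 0, 7.8] -163.0
[-0.0023, -0.0081, 0, 8.8] -164.0
[-0.0025, -0.009, 0, 9.8] -165.0
```

Flat at about 22°, with the bar normal at about 18.5°. Now slowly a little further, then compare flat and bar directly.

Call:
arm_command(plan=[[-0.0004, -0.001, 0, 1], [-0.0008, -0.002, 0, 2], [-0.001, -0.0025, 0, 3], [-0.001, -0.0025, 0, 3]])

```text
t: 8.92
eef_pos: [0.5046, 0.1801, 0.022]
ee_rot: [-3.142, -0.0, 0.377]
force: [0.6, -0.0, 1.3]
gripper_width: -0.0001
grip_force: 0.7
```

```bash
python3 ang.py | cut -c1-400; python3 arc.py -158 -166 -1 .018; python3 - <<'E'
from h import *
d=np.load("wl.npz");im,K,T=d["im"],d["K"],d["T"]
u=proj(K,T,[.61,.238,.034]);print(u)
x0,y0=max(0,int(u[0])-75),max(0,int(u[1])-45);print(x0,y0)
save("pics/w5.png",cv2.resize(im[y0:y0+110,x0:x0+150],None,fx=5,fy=5,interpolation=cv2.INTER_CUBIC))
E
```

```text
dark runs on ring: [(np.float64(-168.5), np.float64(-130.5))]
edge r: {0: np.float64(57.5), 3: np.float64(67.5), 6: np.float64(56.0), 9: np.float64(55.0), 12: np.float64(55.0), 15: np.float64(54.5), 18: np.float64(54.5), 21: np.float64(54.5), 24: np.float64(54.5), 27: np.float64(55.0), 30: np.float64(55.5), 33: np.float64(56.0), 36: np.float64(68.0), 39: np.float64(58.0), 42: np.float64(59.0), 45: np.float64(61.0), 48: np.float64(62.5), 51: np.float64(64.0),
8.9667 [0.50458211 0.18006625 0.0219991 ] [-3.14155734e+00 -3.98636790e-05  3.78291444e-01] [ 0.39918882 -1.47711312  1.53876901] [-0.15342254 -0.10603131  0.00331561]
[-0.0, 0.0001, 0, -0.3] -158.0
[-0.0003, -0.0008, 0, 0.7] -159.0
[-0.0006, -0.0017, 0, 1.7] -160.0
[-0.0009, -0.0027, 0, 2.7] -161.0
[-0.0012, -0.0036, 0, 3.7] -162.0
[-0.0014, -0.0046, 0, 4.7] -163.0
[-0.0016, -0.0055, 0, 5.7] -164.0
[-0.0019, -0.0065, 0, 6.7] -165.0
[223.95885893   4.06068679]
148 0
```

View pics/w5.png

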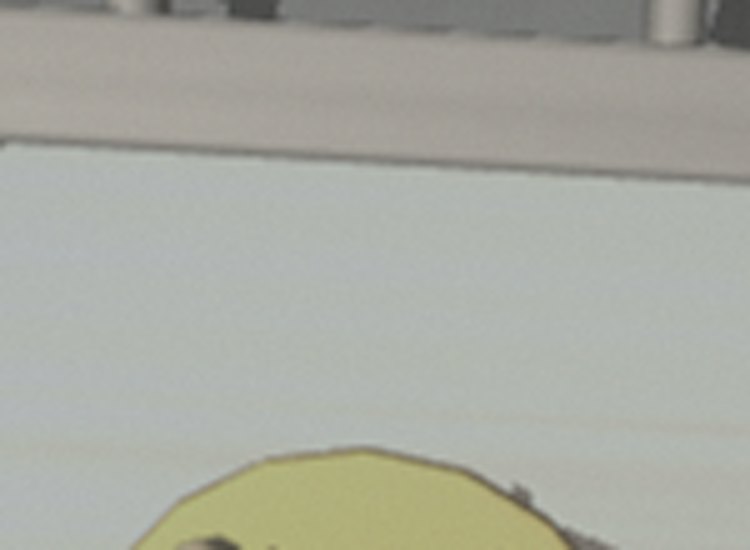

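The bar has moved in along the flat: flat edge crop (0,143)–(750,182), with the bar directly on it. I'll measure the remaining angle numerically.

```bash
cat > par.py <<'E'
from h import *
d=np.load("wl.npz");im,K,T=d["im"],d["K"],d["T"]
g=cv2.GaussianBlur(cv2.cvtColor(im,cv2.COLOR_RGB2GRAY),(3,3),0).astype(float)
def fit(lo,hi,z,name):  # subpixel strongest edge across band, along columns
    u=np.arange(162,290);P=[]
    for c in u:
        col=g[:,c];r0=int(round(28.5+(c-148)*.052))
        gr=np.diff(col)[r0+lo:r0+hi]
        w=np.clip(gr if name!="back" else gr,0,None)**2
        if w.sum()<4:continue
        P.append(ray(K,T,c,(w*np.arange(r0+lo,r0+hi)).sum()/w.sum()+.5,z)[:2])
    P=np.array(P,np.float32)
    vx,vy,x,y=cv2.fitLine(P,cv2.DIST_HUBER,0,.001,.001).ravel()
    n=np.array([vy,-vx]);n*=np.sign(n[0]);print(name,len(P),"normal deg",np.degrees(np.arctan2(n[1],n[0])).round(2),"dist from C",(n@([x,y]-np.array([.547,.2165]))*1e3).round(2))
fit(-4,4,.036,"flat")
# back edge
P=[]
for c in range(180,270):
    col=g[:,c];r0=2+(c-148)*.05;a=max(0,int(r0)-2);w=np.clip(np.diff(col)[a:a+9],0,None)**2
    if w.sum()>4:P.append(ray(K,T,c,(w*np.arange(a,a+9)).sum()/w.sum()+.5,.034)[:2])
vx,vy,x,y=cv2.fitLine(np.array(P,np.float32),cv2.DIST_HUBER,0,.001,.001).ravel()
n=np.array([vy,-vx]);n*=np.sign(n[0]);print("bar back",np.degrees(np.arctan2(n[1],n[0])),n@([x,y]-np.array([.547,.2165])))
E
python3 par.py
```

```text
flat 128 normal deg 18.7 dist from C 54.43
bar back 18.348024 0.06576869193168383
```

Flat normal 18.7°, bar normal 18.35°: they are parallel, and the bar is seated. I'll back off from the pin, lift, and check again.

Call:
arm_command(plan=[[0, 0.003, 0, 0], [0, 0.008, 0, 0], [0, 0.014, 0, 0], [0, 0.016, -0.01, 0], [0, 0.016, -0.03, 0], [0, 0.016, -0.06, 0], [0, 0.016, -0.09, 0], [-0.03, 0.016, -0.12, 0], [-0.06, 0.016, -0.13, 0], [-0.08, 0.016, -0.13, 0], [-0.08, 0.016, -0.13, 0]])

```text
t: 9.88
eef_pos: [0.4328, 0.1341, 0.1531]
ee_rot: [-3.141, 0.001, 0.378]
force: [0.5, -0.6, -0.6]
gripper_width: -0.0002
grip_force: 0.0
```

```bash
python3 - <<'E'
from h import *
s=env.sense();print(s["t"],s["eef_pos"],s["force"])
im,K,T=look("side");e=np.load("side0.npz")
# round carrier change check
a=im[130:185,235:325].astype(int);b=e["im"][130:185,235:325].astype(int);print("round diff",abs(a-b).mean(),abs(a-b).max())
save("pics/fin.png",cv2.resize(im[195:310,95:245],None,fx=5,fy=5,interpolation=cv2.INTER_CUBIC))
E
```

```text
9.8833 [0.43277469 0.13406505 0.15310848] [ 0.49834288 -0.58494629 -0.63745475]
round diff 38.04936026936027 196
```

View pics/fin.png

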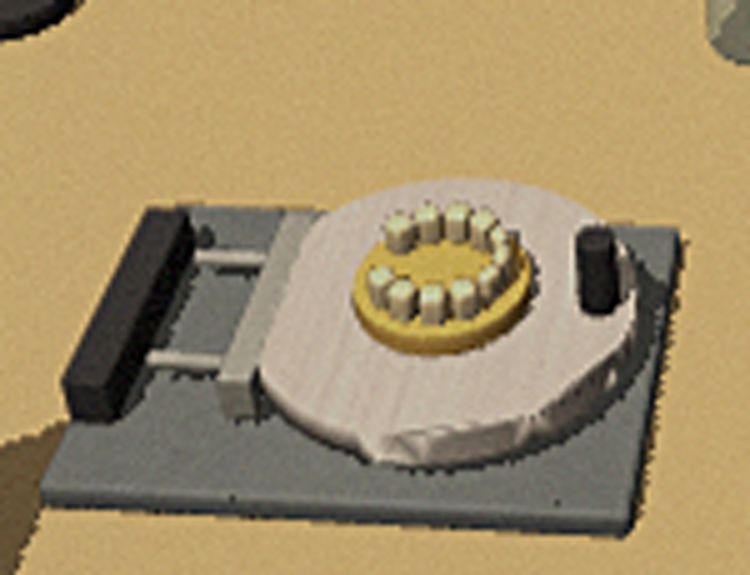

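The picture shows the bar (260,320) lying along the flat, the pin opposite at (597,270), and the disc flat on its stand. The round carrier's patch differs only because the arm now blocks that view; nothing went near it at low height. Handing in.

```bash
python3 -c "
from plant import env
print(env.finish_job())"
```

```text
the job is handed in; nothing more can be done
None
```

The carrier is turned so its flat faces the bar, with the bar seated along it (about 0.4° apart before I backed off, and still seated in the last picture); it was handed in at about 10 s. I kept clear of the round carrier but could not confirm it by picture, because the arm blocked that view.

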